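# Fold back the carton flaps and take out the buffer bottle

### The arm

A 6-joint arm with a two-finger parallel gripper is mounted at the origin on a cart in front of the work surface, level with it; the furniture and walls round the work are solid. World frame = base frame: x ahead of the robot, y to its left, z up, the work surface at z = 0. Lengths are in m, angles in degrees, forces in N, time in s.
With the tool pointing down it reaches from about 0.3 to 0.775 m from the base axis. Payload 14.6 kg.
Tool frame: the origin (TCP) lies at the very end of the fingers, on their centre line; the grasp point (between the pads) lies 19 mm behind it (env.pinch_z is the distance from the TCP to the grasp point, in m); z points along the fingers, y is the line along which they close (so a half turn about z gives the same grasp; the last joint's range is limited). The gripper opens to 94 mm and grips with 3 to 60 N. Pads are 16 mm wide; open, the fingers measure 119 mm over their backs; the gripper's body (75 mm by 177 mm) begins 78 mm behind the grasp point.
Start: joints at [62.189, 17.183, 87.147, -0, 75.671, -3.816], TCP at [0.224, 0.502, 0.205] pointing down, gripper open.
Joint ranges: [-173.82, 173.82], [-45.26, 126.66], [13.44, 144.39], [-59.66, 239.66], [0, 175.72], [-146.38, 146.38]. Speed limits (degrees/s): [127.2, 127.2, 147.25, 180, 180, 180].

### API

Orientations are given as [roll, pitch, yaw] about the fixed x, y, z axes, in that order (R = Rz(yaw) Ry(pitch) Rx(roll)).
In Python, from plant import env gives the robot as it stands.
- The arm moves only by the tool send_rows, never from a script. Its argument "deltas" is one flat list of numbers, 5 for each row, row after row: the shift along the tool's x, y, z in cm, then the turn about the tool's z in degrees, then the closure, from 0 (fully open) to 1 (shut). A call has 1 to 20 rows; each row shifts and turns the commanded pose from where the row before left it, along the tool's axes as they then stand; what a row does not reach is not made up. A row lasts 1/8 s, in which the tool goes at most 62.5 mm and 10.7 degrees, less where a joint would pass 70% of its speed; a pose out of reach is approached as far as the arm can. A call with a gripper value outside its range is refused whole. The fingers move at their own pace and stop on an object; "newtons" is the grip in N (left out, the last holds). Time passes only in rows, so rows that do not move let the fingers close. It gives the time, the measured TCP pose, the force, the opening and the grip force at its end, in the units of the state.
- env.get_state(): the state, without advancing time (a new reading comes with each control period).
- env.snapshot(name): name is "scene" or "top" or "wrist"; returns the picture (384x512x3 uint8, red, green, blue); there is no depth.
- env.camera_info(name): a dict with "fx", "fy", "cx", "cy" (pixels), "view" (4x4, takes a point from world to camera coordinates); the wrist camera has in their place "tool_from_camera" (4x4, takes a point from camera to tool coordinates, whose origin is the TCP and whose axes are the flange's). Camera axes: x right, y up, looking along -z (the intrinsics and any distortion apply to the point x, -y, -z); pixel columns grow to the right and rows downward; lengths in m; the calibration is good to about 2 mm. A picture is of the moment at which its call begins: read the wrist's pose just before it. camera_info takes no time and is no camera call.
- env.finish_job(): hands the job in; it is judged then, once.
The state is a dict: "t": time; "joints": joint angles; "joint_vel": joint speeds; "tau": joint torques, N m; "ee_pos": TCP position; "orientation": TCP orientation; "contact_force": force on the tool from outside, world axes, zero at the start; "ft_torque": the same for the moment, N m; "grip_width": finger opening in m; "grip_force": force on a finger pad.
Only numpy, scipy, OpenCV 4.12 (cv2) and the standard library are available. Lean on these libraries where they do the work, as an engineer would, in place of code of your own. Each camera call takes 0.05 s, during which the arm holds its last target. There are 200 camera calls.

### The job

Swing both of the carton's top flaps outward, well past upright, so that they stay folded back, and only then lift the squat bottle out and stand it upright on the log book. Leave the slim capped tube standing in the carton, do not force the cardboard, and do not disturb the cup, the wash bottle or the tape roll.

Things in the scene. Friction and masses are not known exactly. Their poses are not given: they have to be found in the camera images.
- carton: plain brown cardboard carton with two top flaps, fixed to the bench; outside 170 (x) by 180 (y) by 125 mm high, walls 4 mm, floor 5 mm. Origin: centre of its underside, z up; the left flap is on its +y side. Shut, the flaps leave an open slot 44 mm wide along the carton's x axis, with 33 mm of free height under the rim above the contents. Its short end flaps hang folded down outside.
- left_flap (a joint): hinge of the carton's left (+y) flap, rad: 0 = shut level, 1.57 = upright, 2.6 = its stop, leaning outward. The hinge line runs along the carton's x axis through carton (0, 90, 125) mm. The crease is stiff (0.09 N m, about 1.3 N at the free edge) without spring: the flap stays at the angle where it is left.
- right_flap (a joint): hinge of the carton's right (-y) flap, rad: 0 = shut level, 1.57 = upright, 2.6 = its stop, leaning outward. The hinge line runs along the carton's x axis through carton (0, -90, 125) mm. The crease is stiff (0.09 N m, about 1.3 N at the free edge) without spring: the flap stays at the angle where it is left.
- left_flap_edge (a point): middle of the left flap's free edge, half-way through its thickness, 68 mm from the hinge. The flap is 166 mm wide (carton x) and 4 mm thick, its underside level with the rim when shut. When shut the point's axes are those of the carton; it turns with the flap
- right_flap_edge (a point): middle of the right flap's free edge, likewise
- buffer_bottle: squat white 60 ml screw-cap bottle standing in the carton at one end: body 38 mm in diameter, 74 mm high, cap 27 mm in diameter, 86 mm high overall, about 90 g; origin: centre of its underside, z up along its axis
- capped_tube: slimmer, shorter clear tube with a wide screw cap, standing on its flat foot at the other end of the carton: 23 mm in diameter, cap 26 mm, 68 mm high, 40 g; origin: centre of its underside, z up
- log_book: white log book lying flat on the bench to the right of the carton, fixed: 210 (x) by 152 (y) by 13 mm; origin: centre of its underside, z up
- foam_cup: white foam cup standing behind the carton, 92 mm wide, 99 mm high; origin: centre of its underside, z up
- wash_bottle: wash bottle with bent spout behind the carton, 106 by 61 by 179 mm; origin: centre of its underside, z up
- tape_roll: roll of masking tape lying flat behind the carton, 102 mm in diameter, 25 mm high; origin: centre of its underside, z up

How it is judged:
By the outcome, as a careful person would: the job done as asked, in the order asked, and still so for the second after the job is handed in, with the robot touching nothing.
It also fails if it takes over 72 s, if anything falls off the work surface, if the arm or the gripper's body presses on something with over 40 N, if the wrist force passes 120 N, or if a joint passes its speed limit or range.

## Working session

There is one attempt and no reset: what is moved stays moved. The work goes in short steps, Python scripts to look and compute and a tool call to move; the robot and the scene stay as the last step left them, time stands still between calls to the robot, and variables do not carry over. Pictures are saved under pics/ and viewed, at most 10 in all, crops included, and the job is handed in when it is done.

Besides the shell and the picture viewer there is one more tool, called after ">>>" as name(argument=value, ...) on one line, values as JSON. send_rows: Moves the arm, as the interface text tells. Its arguments: {"type":"object","properties":{"deltas":{"type":"array","items":{"type":"number"}},"newtons":{"type":"number"}},"required":["deltas"]}

```bash
mkdir -p pics
python3 - <<'E'
from plant import env
import cv2
for n in("scene","top"):
    cv2.imwrite(f"pics/{n}0.png",cv2.resize(env.snapshot(n)[:,:,::-1],(800,600),interpolation=cv2.INTER_CUBIC))
    c=env.camera_info(n);print(c)
s=env.get_state();print(s)
E
```

```text
{'fx': 440.1488494200108, 'fy': 440.1488494200108, 'cx': 255.2623337133001, 'cy': 196.86415570672733, 'view': array([[ 0.49369295, -0.8693934 ,  0.02055211, -0.35489805],
       [ 0.4660479 ,  0.28445446,  0.83778578, -0.37125492],
       [-0.73421157, -0.40403066,  0.54561213, -0.67277584],
       [ 0.        ,  0.        ,  0.        ,  1.        ]])}
{'fx': 499.50651074126705, 'fy': 499.50651074126705, 'cx': 256.61097698955746, 'cy': 192.04760432627745, 'view': array([[-0.34693126, -0.9378744 , -0.00550493,  0.17602675],
       [ 0.88374832, -0.32886348,  0.33292299, -0.5980778 ],
       [-0.31405032,  0.11063642,  0.94293795, -1.23605023],
       [ 0.        ,  0.        ,  0.        ,  1.        ]])}
{'t': 0.1, 'joints': array([ 6.21894796e+01,  1.72102544e+01,  8.71763999e+01, -8.08686425e-04,
        7.56707750e+01, -3.81681902e+00]), 'joint_vel': array([ 0.02708796, -0.09628834, -0.04543288, -0.1774958 ,  0.01711141,
        0.0084012 ]), 'tau': array([-5.46117519e-05, -5.32640147e+01, -3.53289878e+01,  7.09247170e-02,
        2.33915064e-02, -1.35297710e-04]), 'ee_pos': array([0.22355404, 0.50225972, 0.20496658]), 'orientation': array([-1.79942646e+02, -3.04129125e-03,  1.56006498e+02]), 'contact_force': array([-0.13238295, -0.12433463,  0.75071578]), 'ft_torque': array([ 0.01875555, -0.04428855, -0.04558495]), 'grip_force': 0.0, 'grip_width': 0.0937413987178283}
```

View pics/scene0.png

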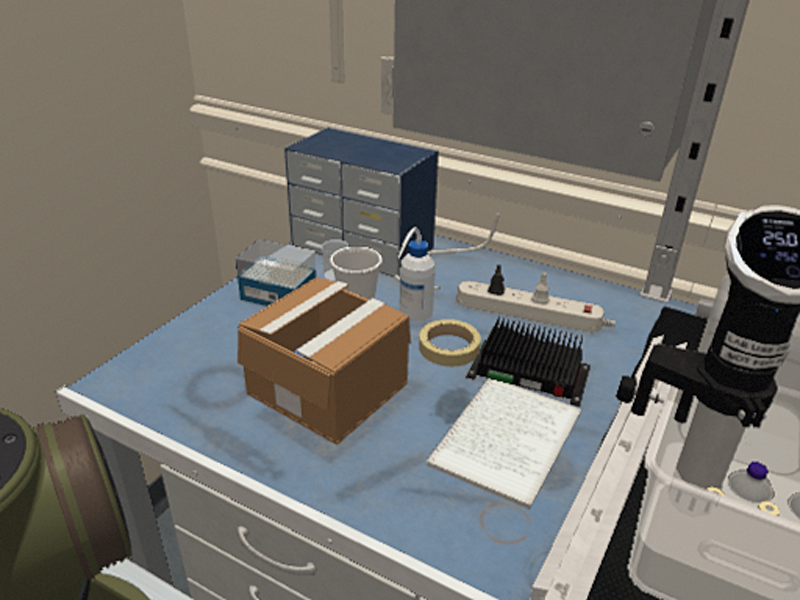

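View pics/top0.png

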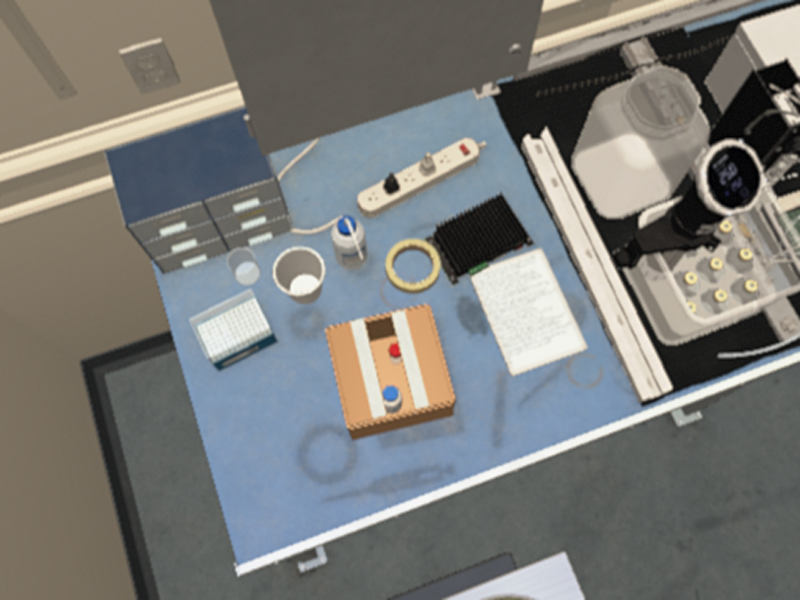

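The scene shows the carton with both flaps shut. The top view has the blue-capped bottle near (392,398), the red-capped tube near (397,350) and the log book at about (528,312), all in 800-pixel coordinates. I'll enlarge the carton and the book.

Run:
```python
from plant import env
import cv2
im=env.snapshot("top")[:,:,::-1]
# crop cols 200-380, rows 150-285, x4.4444
c=im[150:285,200:380]
cv2.imwrite("pics/crop.png",cv2.resize(c,(800,600),interpolation=cv2.INTER_CUBIC))
```

```text
(no output)
```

View pics/crop.png

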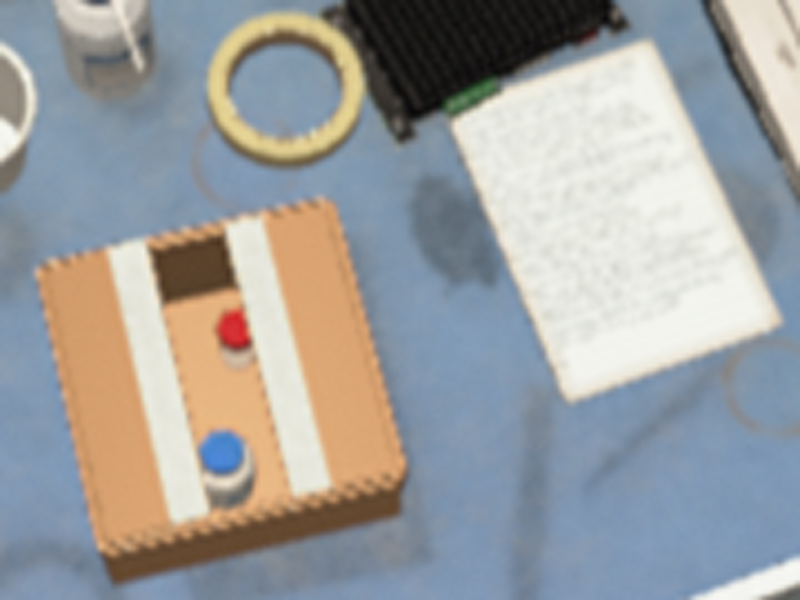

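The crop shows the carton's top corners at (40,268), (330,200), (403,472) and (103,547). The blue cap is at (222,452), the red cap at (235,328), and the book corners are at (450,117), (650,40), (780,322) and (570,402).

```bash
cat > h.py <<'E'
from plant import env
import numpy as np
def ray(n,u,v,z):
    c=env.camera_info(n);V=c['view'];R=V[:3,:3];o=-R.T@V[:3,3]
    d=R.T@np.array([(u-c['cx'])/c['fx'],-(v-c['cy'])/c['fy'],-1])
    return o+d*(z-o[2])/d[2]
def crop(u,v,z,k=4.4444): return ray("top",200+(u+.5)/k-.5,150+(v+.5)/k-.5,z)
E
python3 - <<'E'
from h import *
np.set_printoptions(precision=4,suppress=True)
def rep(P):
    P=np.array(P)[:,:2];print(P, 'c',P.mean(0),'sides',[np.linalg.norm(P[i]-P[i-1]).round(4) for i in range(4)]);
    for a,b in((3,0),(2,1)):d=P[b]-P[a];print('xang',np.degrees(np.arctan2(d[1],d[0])))
    for a,b in((1,0),(2,3)):d=P[b]-P[a];print('yang',np.degrees(np.arctan2(d[1],d[0]))-90)
rep([crop(*p,.127) for p in((40,268),(330,200),(403,472),(103,547))])
rep([crop(*p,.013) for p in((450,117),(650,40),(780,322),(570,402))])
rep([crop(*p,.129) for p in((150,240),(228,225),(290,494),(208,518))])
print('bottle',crop(222,452,.091),'tube',crop(235,328,.073))
print('cup',crop(10,100,.05),'tape',crop(286,88,.02),'wash',crop(105,50,.1))
w=env.camera_info("wrist");print(w)
E
```

```text
[[ 0.6113  0.0938]
 [ 0.5915 -0.0801]
 [ 0.4249 -0.0605]
 [ 0.4437  0.1126]] c [0.5178 0.0164] sides [np.float64(0.1686), np.float64(0.1751), np.float64(0.1677), np.float64(0.1741)]
xang -6.391129253704666
xang -6.702794550170779
yang -6.498819614346715
yang -6.20139317938623
[[ 0.6536 -0.1912]
 [ 0.6582 -0.3355]
 [ 0.452  -0.3344]
 [ 0.4504 -0.1898]] c [ 0.5536 -0.2627] sides [np.float64(0.2032), np.float64(0.1444), np.float64(0.2062), np.float64(0.1446)]
xang -0.37194024675100373
xang -0.286690953487976
yang 1.8013474651473302
yang 0.6345352272369666
[[ 0.6044  0.0279]
 [ 0.5972 -0.0181]
 [ 0.435   0.004 ]
 [ 0.4382  0.052 ]] c [0.5187 0.0164] sides [np.float64(0.1679), np.float64(0.0466), np.float64(0.1637), np.float64(0.0481)]
xang -8.231193742789818
xang -7.7660333564056145
yang -8.931442306398878
yang -3.8944367880356623
bottle [0.4792 0.0294 0.091 ] tube [ 0.552  -0.0051  0.073 ]
cup [0.7499 0.0755 0.05  ] tape [ 0.7075 -0.0969  0.02  ] wash [0.7402 0.0111 0.1   ]
{'fx': 310.12451602428337, 'fy': 310.12451602428337, 'cx': 258.6056071665918, 'cy': 195.81554293003907, 'tool_from_camera': array([[ 0.0005,  0.9604,  0.2786,  0.0808],
       [ 1.    , -0.0003, -0.0009,  0.0005],
       [-0.0008,  0.2786, -0.9604, -0.1789],
       [ 0.    ,  0.    ,  0.    ,  1.    ]])}
```

```bash
cat >> h.py <<'E'
from scipy.spatial.transform import Rotation as Ro
C=np.array([.518,.0165,0]);YAW=-6.7
Rc=Ro.from_euler('z',YAW,degrees=True).as_matrix()
def cart(p): return C+Rc@np.array(p)
def tocart(p): return Rc.T@(np.asarray(p)-C)
def RT(s=None):
    s=s or env.get_state();return Ro.from_euler('xyz',s['orientation'],degrees=True).as_matrix()
def go(target_world,yaw=None):
    s=env.get_state();R=RT(s)
    if yaw is not None:
        print('turn first',-(yaw-s['orientation'][2])); R=Ro.from_euler('xyz',[180,0,yaw],degrees=True).as_matrix()
    print('delta cm',(R.T@(target_world-s['ee_pos'])*100).round(2),'F',s['contact_force'].round(1),'w',s['grip_width'],'cart',(tocart(s['ee_pos'])*1000).round(1))
E
python3 - <<'E'
from h import *
go(cart([0,.060,.205]),173.3)
E
```

```text
turn first -17.294701496958083
delta cm [-34.91 -38.81   0.  ] F [-0.7 -0.7 -0.4] w 0.094039059831938 cart [-349.1  448.1  205. ]
```

>>> send_rows(deltas=[0,0,0,-8.7,0,0,0,0,-8.6,0,-3,-3.3,0,0,0,-3,-3.3,0,0,0,-3,-3.3,0,0,0,-3,-3.3,0,0,0,-3,-3.3,0,0,0,-3,-3.3,0,0,0,-3,-3.3,0,0,0,-3,-3.3,0,0,0,-3,-3.3,0,0,0,-3,-3.3,0,0,0,-3,-3.3,0,0,0,-1.9,-2.5,0,0,0,0,0,0,0,0])

```text
t: 2.02
ee_pos: [0.5255, 0.075, 0.205]
orientation: [-180.0, -0.0, 173.2]
contact_force: [-0.7, 0.6, -0.9]
grip_width: 0.0937
grip_force: 0.0
```

Run:
```python
from h import *
import cv2
s=env.get_state();print(s['ee_pos'],s['orientation'])
go(cart([0,.060,.205]))
cv2.imwrite("pics/w1.png",cv2.resize(env.snapshot("wrist")[:,:,::-1],(800,600),interpolation=cv2.INTER_CUBIC))
c=env.camera_info("wrist");T=np.array(c['tool_from_camera']);R=RT(s)
def proj(p):
    q=T[:3,:3].T@(R.T@(p-s['ee_pos'])-T[:3,3]);return np.round(np.array([c['cx']+c['fx']*q[0]/-q[2],c['cy']-c['fy']*q[1]/-q[2]])*1.5625)
for n,p in dict(fl=(.083,.09,.127),fr=(.083,-.09,.127),nl=(-.083,.09,.127),nr=(-.083,-.09,.127),el=(.083,.022,.129),er=(.083,-.022,.129),nel=(-.083,.022,.129),ner=(-.083,-.022,.129),b=(-.040,.0085,.091)).items(): print(n,proj(cart(p)))
```

```text
[0.52548086 0.07496407 0.20495626] [-1.79985604e+02 -4.38866973e-02  1.73163434e+02]
delta cm [ 0.06  0.11 -0.  ] F [-0.7  0.6 -0.9] w 0.09371858356254002 cart [  0.6  58.9 205. ]
fl [455. 447.]
fr [156. 447.]
nl [464. 159.]
nr [109. 160.]
el [342. 449.]
er [268. 449.]
nel [329. 159.]
ner [242. 160.]
b [319. 235.]
```

View pics/w1.png

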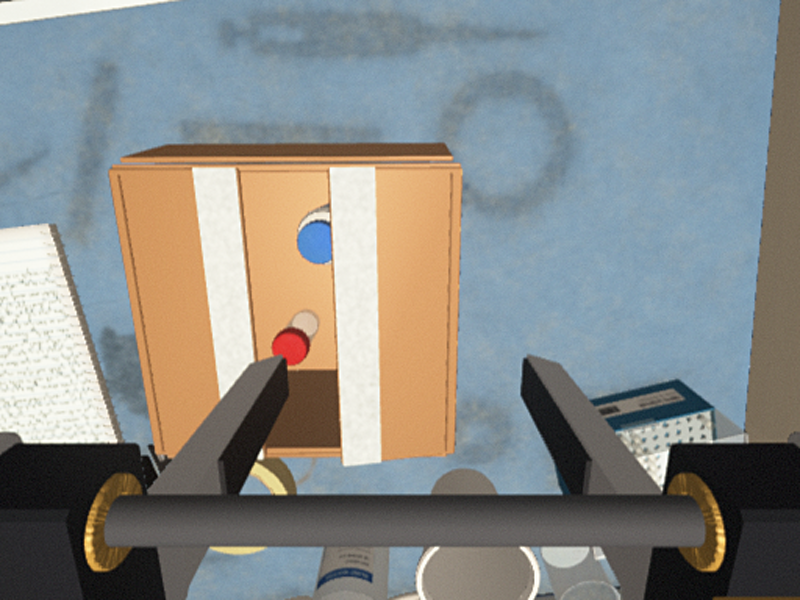

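The wrist view shows the slot between x=240 and 330, with its edges matching my prediction in y. The carton sits about 3 mm farther in +x. The left finger tip at (280,365) lies over the slot, and the right one is outside the carton. I'll go down with one finger in the slot and the other outside the left wall.

>>> send_rows(deltas=[-0.2,0.1,4,0,0,0,0,3,0,0,0,0,2,0,0,0,0,1,0,0,0,0,0,0,0.05,0,0,0,0,0.08,0,0,0,0,0.1,0,0,0,0,0.12], newtons=4)

```text
t: 3.08
ee_pos: [0.5273, 0.0772, 0.1058]
orientation: [180.0, 0.0, 173.3]
contact_force: [-0.6, 0.1, 0.1]
grip_width: 0.0827
grip_force: 0.0
```

>>> send_rows(deltas=[0,0,0,0,0.16,0,0,0,0,0.2,0,0,0,0,0.2,0,0,0,0,0.2])

```text
t: 3.58
ee_pos: [0.5271, 0.0762, 0.1055]
orientation: [-179.9, -0.0, 173.3]
contact_force: [-0.7, -8.2, 1.7]
grip_width: 0.0775
grip_force: 4.0
```

>>> send_rows(deltas=[0,0,-0.2,0,0.25,0,0,-0.2,0,0.25,0,0,-0.2,0,0.25,0,0,-0.2,0,0.25,0,0,-0.2,0,0.25])

```text
t: 4.2
ee_pos: [0.5271, 0.0762, 0.1155]
orientation: [-179.9, -0.0, 173.3]
contact_force: [0.4, -7.3, -0.7]
grip_width: 0.0721
grip_force: 4.0
```

>>> send_rows(deltas=[0,0,-0.3,0,0.35,0,0,-0.3,0,0.35,0,0,-0.3,0,0.35,0,0,-0.3,0,0.35])

```text
t: 4.7
ee_pos: [0.5271, 0.0763, 0.1277]
orientation: [-179.9, 0.0, 173.3]
contact_force: [-0.2, -4.6, 1.0]
grip_width: 0.0612
grip_force: 2.1
```

Run:
```python
from h import *
import cv2
im=env.snapshot("scene")[:,:,::-1]
cv2.imwrite("pics/s2.png",cv2.resize(im[140:290,120:320],(800,600),interpolation=cv2.INTER_CUBIC))
```

```text
(no output)
```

View pics/s2.png

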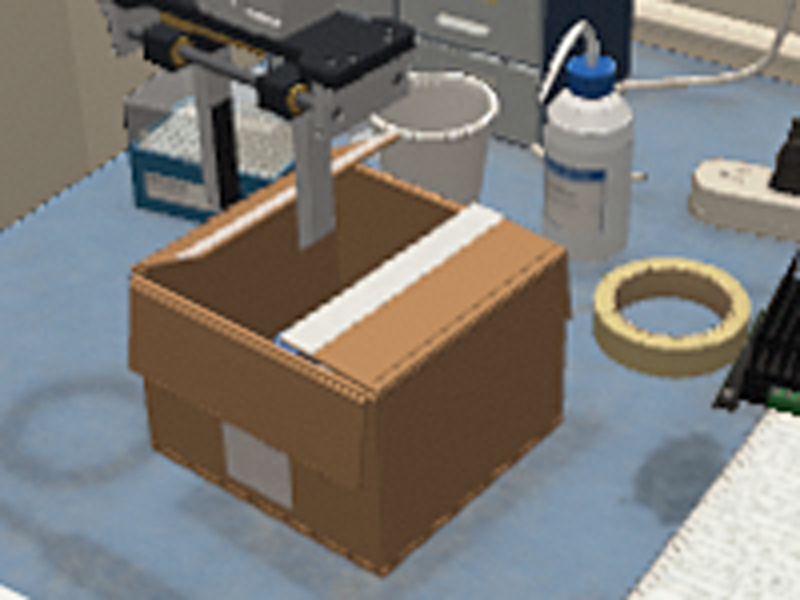

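The lift works: in the scene crop the left flap, with its free edge along (180,258)–(400,135), stands at about 30° against the finger. I'll carry on along its arc with the arm.

>>> send_rows(deltas=[0,0.4,-0.5,0,0.35,0,0.4,-0.5,0,0.35,0,0.4,-0.5,0,0.35,0,0.4,-0.5,0,0.35,0,0.8,-0.3,0,0.35,0,0.8,-0.3,0,0.35,0,0.8,-0.3,0,0.35,0,0.8,-0.3,0,0.35,0,0.8,-0.3,0,0.35])

```text
t: 5.88
ee_pos: [0.5335, 0.1334, 0.1623]
orientation: [-180.0, -0.0, 173.3]
contact_force: [-1.4, -0.5, -0.8]
grip_width: 0.0615
grip_force: 0.7
```

>>> send_rows(deltas=[0,0.8,0,0,0.35,0,0.8,0,0,0.35,0,0.8,0,0,0.35,0,0.15,0.6,0,0.35,0,0.15,0.6,0,0.35,0,0.15,0.6,0,0.35,0,0,0,0,0.35])

```text
t: 6.75
ee_pos: [0.5368, 0.1611, 0.1438]
orientation: [-180.0, -0.1, 173.3]
contact_force: [0.3, -0.1, 0.5]
grip_width: 0.0616
grip_force: 0.0
```

Run:
```python
from h import *
go(cart([.0025,-.06,.205]))
```

```text
delta cm [ -0.07 -20.58  -6.12] F [ 0.3 -0.1  0.5] w 0.06158873880249352 cart [  1.8 145.8 143.8]
```

>>> send_rows(deltas=[0,0,-2,0,0.35,0,0,-4.2,0,0.2,0,-3,0,0,0,0,-4,0,0,0,0,-4,0,0,0,0,-4,0,0,0,0,-4,0,0,0,0,-1.7,0,0,0,0,0,0,0,0])

```text
t: 7.88
ee_pos: [0.5128, -0.0448, 0.2064]
orientation: [180.0, -0.0, 173.2]
contact_force: [-0.1, 0.1, 0.9]
grip_width: 0.0944
grip_force: 0.0
```

Run:
```python
from h import *
import cv2
go(cart([.0025,-.061,.105]))
cv2.imwrite("pics/w3.png",cv2.resize(env.snapshot("wrist")[:,:,::-1],(800,600),interpolation=cv2.INTER_CUBIC))
```

```text
delta cm [-0.05  0.05 10.14] F [-0.1  0.1  0.9] w 0.09439585470140735 cart [  2.  -61.5 206.4]
```

View pics/w3.png

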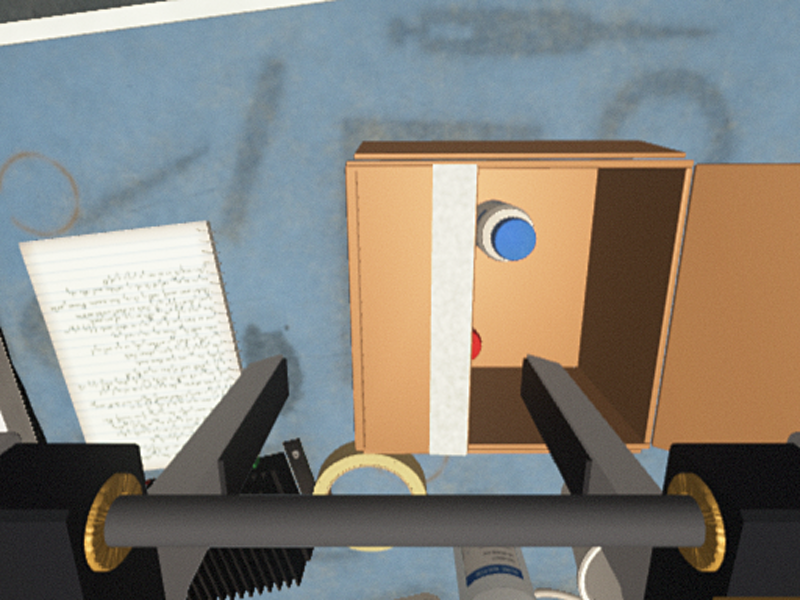

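The left flap is folded back at the right of the picture and the bottle stands clear, with its cap at (513,240). I'll do the same mirrored for the right flap.

>>> send_rows(deltas=[0,0.05,4,0,0,0,0,3,0,0,0,0,2,0,0,0,0,1.1,0,0.05,0,0,0,0,0.1,0,0,0,0,0.14,0,0,0,0,0.18,0,0,0,0,0.2,0,0,0,0,0.2,0,0,0,0,0.2], newtons=4)

```text
t: 9.18
ee_pos: [0.5129, -0.044, 0.1055]
orientation: [-180.0, 0.0, 173.3]
contact_force: [-0.2, -0.2, 0.9]
grip_width: 0.0749
grip_force: 0.0
```

>>> send_rows(deltas=[0,0,0,0,0.24,0,0,0,0,0.26,0,0,0,0,0.26,0,0,0,0,0.26])

```text
t: 9.68
ee_pos: [0.513, -0.043, 0.1054]
orientation: [179.9, -0.0, 173.3]
contact_force: [1.1, 7.6, -0.2]
grip_width: 0.0712
grip_force: 4.0
```

>>> send_rows(deltas=[0,0,-0.2,0,0.29,0,-0.05,-0.2,0,0.29,0,-0.05,-0.2,0,0.29,0,-0.05,-0.2,0,0.29,0,-0.05,-0.2,0,0.29])

```text
t: 10.3
ee_pos: [0.5128, -0.045, 0.1155]
orientation: [179.9, 0.0, 173.3]
contact_force: [1.3, 8.3, 0.2]
grip_width: 0.0722
grip_force: 4.0
```

>>> send_rows(deltas=[0,0,-0.3,0,0.37,0,0,-0.3,0,0.37,0,0,-0.3,0,0.37,0,0,-0.3,0,0.37])

```text
t: 10.8
ee_pos: [0.5129, -0.045, 0.1277]
orientation: [179.9, 0.0, 173.3]
contact_force: [0.7, 7.6, 2.5]
grip_width: 0.0644
grip_force: 4.0
```

>>> send_rows(deltas=[0,-0.1,-0.3,0,0.4,0,-0.1,-0.3,0,0.4,0,-0.1,-0.3,0,0.4,0,0,0,0,0.4])

```text
t: 11.3
ee_pos: [0.5126, -0.048, 0.1371]
orientation: [179.9, 0.0, 173.3]
contact_force: [-0.3, 8.2, 5.8]
grip_width: 0.0597
grip_force: 4.0
```

Run:
```python
from h import *
import cv2
im=env.snapshot("scene")[:,:,::-1]
cv2.imwrite("pics/s4.png",cv2.resize(im[140:290,120:320],(800,600),interpolation=cv2.INTER_CUBIC))
go(cart([0,0,0]))
```

```text
delta cm [ 0.23  6.44 13.71] F [-0.4  8.2  6. ] w 0.060239524832608735 cart [  2.2 -64.7 137. ]
```

View pics/s4.png

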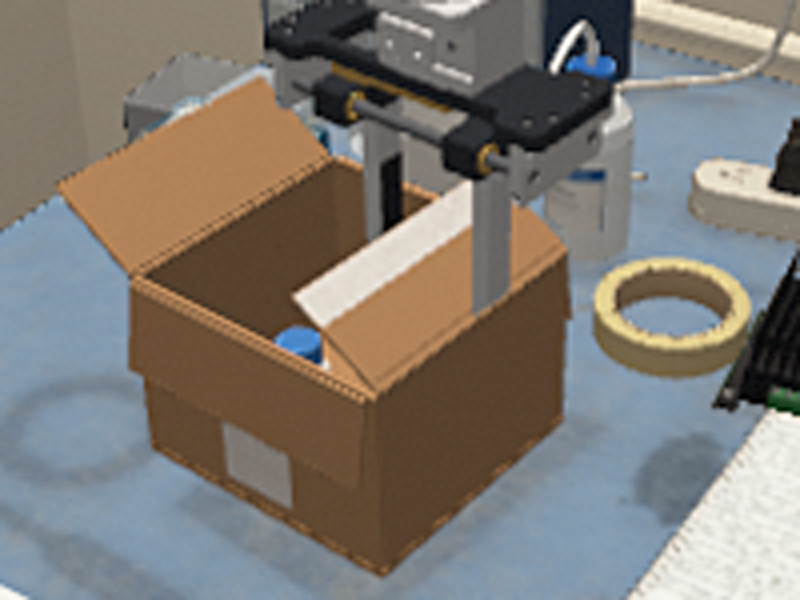

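In the scene crop the left flap stays folded back and the right flap stands at about 32°, held by the finger. I'll carry on along its arc.

>>> send_rows(deltas=[0,-0.4,-0.45,0,0.38,0,-0.4,-0.45,0,0.38,0,-0.4,-0.45,0,0.38,0,-0.4,-0.45,0,0.38,0,-0.8,-0.3,0,0.38,0,-0.8,-0.3,0,0.38,0,-0.8,-0.3,0,0.38,0,-0.8,-0.3,0,0.38,0,-0.8,-0.3,0,0.38])

```text
t: 12.48
ee_pos: [0.5056, -0.1052, 0.1694]
orientation: [180.0, -0.0, 173.3]
contact_force: [0.6, 1.7, -2.1]
grip_width: 0.0583
grip_force: 1.1
```

>>> send_rows(deltas=[0,-0.8,0,0,0.38,0,-0.8,0,0,0.38,0,-0.8,0,0,0.38,0,-0.1,0.65,0,0.38,0,-0.1,0.65,0,0.38,0,-0.1,0.65,0,0.38,0,0,0.65,0,0.38,0,0,0,0,0.38])

```text
t: 13.48
ee_pos: [0.5024, -0.1313, 0.1428]
orientation: [180.0, -0.1, 173.3]
contact_force: [-0.9, -0.3, -0.7]
grip_width: 0.0584
grip_force: 0.0
```

Run:
```python
from h import *
go(cart([-.07,.0,.245]))
```

```text
delta cm [  7.18  14.86 -10.21] F [-0.9 -0.3 -0.7] w 0.058418753380466384 cart [   1.8 -148.6  142.8]
```

>>> send_rows(deltas=[0,0,-3,0,0.38,0,0,-4,0,0.3,0,2,-3.2,0,0.3,1,4,0,0,0.2,1,4,0,0,0.2,1,4,0,0,0.2,1,1.5,0,0,0.2,0,0,0,0,0.2,0,0,0,0,0.2])

```text
t: 14.6
ee_pos: [0.4812, 0.0263, 0.2454]
orientation: [-180.0, 0.0, 173.3]
contact_force: [0.0, -0.7, 0.9]
grip_width: 0.0749
grip_force: 0.0
```

Run:
```python
from h import *
import cv2
s=env.get_state();print(s['ee_pos'],s['orientation'])
go(cart([-.04,.007,.245]))
cv2.imwrite("pics/w5.png",cv2.resize(env.snapshot("wrist")[:,:,::-1],(800,600),interpolation=cv2.INTER_CUBIC))
```

```text
[0.48117482 0.02627779 0.2454433 ] [-1.79985960e+02  1.49369041e-03  1.73264801e+02]
delta cm [0.23 0.16 0.04] F [ 0.  -0.7  0.9] w 0.07490803921488845 cart [-37.7   5.4 245.4]
```

View pics/w5.png

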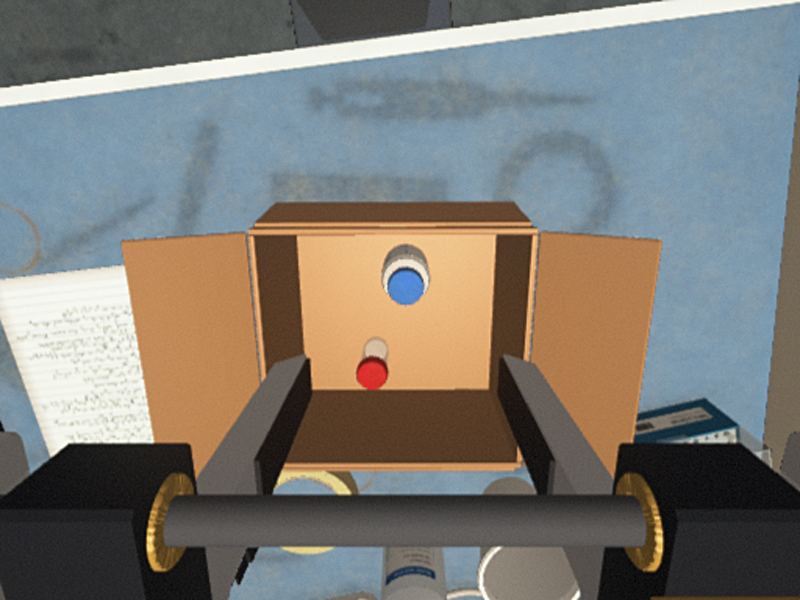

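Both flaps are folded back. The blue cap is centred at (405,286) and the red cap at (372,372).

Run:
```python
from h import *
s=env.get_state();R=RT(s);c=env.camera_info("wrist");T=np.array(c['tool_from_camera'])
def w(u,v,z):
    u=u/1.5625;v=v/1.5625
    d=R@T[:3,:3]@np.array([(u-c['cx'])/c['fx'],-(v-c['cy'])/c['fy'],-1]);o=s['ee_pos']+R@T[:3,3]
    return o+d*(z-o[2])/d[2]
b=w(405,286,.091);t=w(372,372,.073)
print('bottle',b,(tocart(b)*1000).round(1),'tube',t,(tocart(t)*1000).round(1))
b2=(b+[.4792,.0294,.091])/2
go(np.array([b2[0],b2[1],.046]));go(np.array([b[0],b[1],.046]))
```

```text
bottle [0.48274837 0.02724634 0.091     ] [-36.3   6.6  91. ] tube [ 0.55319329 -0.00711091  0.073     ] [ 37.7 -19.3  73. ]
delta cm [ 0.05  0.22 19.94] F [0.1 0.2 0.5] w 0.07487098934678724 cart [-37.7   5.3 245.4]
delta cm [-0.14  0.13 19.94] F [0.1 0.2 0.5] w 0.07487098934678724 cart [-37.7   5.3 245.4]
```

>>> send_rows(deltas=[-0.05,0.17,3,0,0.2,0,0,4,0,0.2,0,0,4,0,0.2,0,0,4,0,0.2,0,0,3,0,0.2,0,0,1.8,0,0.2,0,0,0,0,0.35,0,0,0,0,0.5,0,0,0,0,0.6,0,0,0,0,0.7,0,0,0,0,0.8,0,0,0,0,0.8,0,0,0,0,0.8], newtons=15)

```text
t: 16.27
ee_pos: [0.482, 0.0288, 0.0478]
orientation: [-180.0, 0.0, 173.3]
contact_force: [-0.3, -1.0, 4.9]
grip_width: 0.0383
grip_force: 14.9
```

>>> send_rows(deltas=[0,0,-1,0,0.8,0,0,-2,0,0.8,0,0,-3,0,0.8,0,0,-3,0,0.8,0,0,-3,0,0.8,0,0,-3,0,0.8,0,0,-3,0,0.8,0,0,-2,0,0.8,0,0,0,0,0.8])

```text
t: 17.4
ee_pos: [0.482, 0.0289, 0.2487]
orientation: [180.0, 0.1, 173.3]
contact_force: [0.2, -0.1, -1.7]
grip_width: 0.0382
grip_force: 14.9
```

Run:
```python
from h import *
go(np.array([.554,-.262,.057]))
```

```text
delta cm [-10.5  -28.06  19.19] F [ 0.2 -0.1 -1.7] w 0.03817868706002174 cart [-37.2   8.1 248.7]
```

>>> send_rows(deltas=[-0.5,-1.4,0,0,0.8,-1,-2.7,0,0,0.8,-1.2,-3,0,0,0.8,-1.2,-3,0,0,0.8,-1.2,-3,0,0,0.8,-1.2,-3,0,0,0.8,-1.2,-3,0,0,0.8,-1,-3,0,0,0.8,-1,-3,0,0,0.8,-0.6,-2,0,0,0.8,-0.4,-1,1,0,0.8,0,0,3,0,0.8,0,0,4,0,0.8,0,0,4,0,0.8,0,0,3,0,0.8,0,0,2,0,0.8,0,0,1,0,0.8,0,0,0.5,0,0.8,0,0,0,0,0.8])

```text
t: 19.77
ee_pos: [0.5533, -0.2625, 0.0627]
orientation: [-180.0, 0.0, 173.3]
contact_force: [0.8, 0.8, -0.1]
grip_width: 0.0379
grip_force: 14.9
```

Run:
```python
from h import *
import cv2
go(np.array([.554,-.262,.056]))
im=env.snapshot("scene")[:,:,::-1]
cv2.imwrite("pics/s6.png",cv2.resize(im[150:345,130:390],(800,600),interpolation=cv2.INTER_CUBIC))
```

```text
delta cm [-0.06  0.05  0.67] F [ 0.8  0.8 -0.1] w 0.03786760012706551 cart [  67.7 -272.9   62.7]
```

View pics/s6.png

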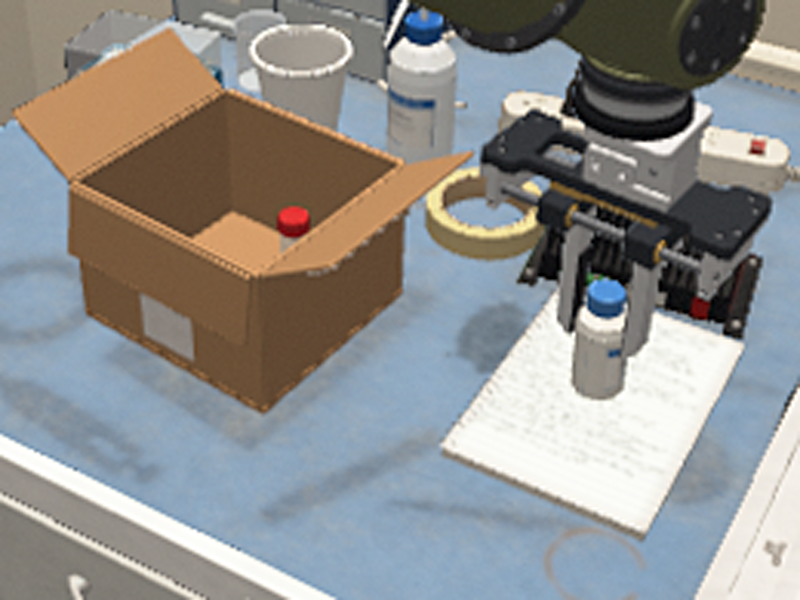

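The picture shows both flaps folded back, the tube still standing with its cap at (293,222), and the bottle upright just above the book. I'll lower it gently until it touches.

>>> send_rows(deltas=[0,0,0.2,0,0.8,0,0,0.2,0,0.8,0,0,0.15,0,0.8,0,0,0,0,0.8])

```text
t: 20.32
ee_pos: [0.5532, -0.2625, 0.0568]
orientation: [180.0, -0.0, 173.3]
contact_force: [-0.0, -0.3, -0.0]
grip_width: 0.0382
grip_force: 14.9
```

>>> send_rows(deltas=[0,0,0.05,0,0.8,0,0,0.05,0,0.8,0,0,0,0,0.8])

```text
t: 20.7
ee_pos: [0.5532, -0.2625, 0.0559]
orientation: [180.0, -0.0, 173.3]
contact_force: [0.7, -0.2, -0.8]
grip_width: 0.0382
grip_force: 14.9
```

>>> send_rows(deltas=[0,0,0.05,0,0.8,0,0,0.05,0,0.8,0,0,0,0,0.8])

```text
t: 21.08
ee_pos: [0.5532, -0.2625, 0.0549]
orientation: [180.0, -0.0, 173.3]
contact_force: [0.4, 0.6, 0.0]
grip_width: 0.038
grip_force: 14.9
```

>>> send_rows(deltas=[0,0,0.05,0,0.8,0,0,0.05,0,0.8,0,0,0,0,0.8])

```text
t: 21.45
ee_pos: [0.5532, -0.2625, 0.0539]
orientation: [180.0, -0.0, 173.3]
contact_force: [-0.2, 0.3, -1.1]
grip_width: 0.0378
grip_force: 14.9
```

>>> send_rows(deltas=[0,0,0.05,0,0.8,0,0,0.05,0,0.8,0,0,0,0,0.8])

```text
t: 21.82
ee_pos: [0.5532, -0.2625, 0.0529]
orientation: [180.0, -0.0, 173.3]
contact_force: [-0.3, 1.0, -1.8]
grip_width: 0.0382
grip_force: 14.9
```

>>> send_rows(deltas=[0,0,0.05,0,0.8,0,0,0.05,0,0.8,0,0,0,0,0.8])

```text
t: 22.2
ee_pos: [0.5535, -0.2628, 0.0524]
orientation: [-180.0, 0.0, 173.3]
contact_force: [-0.0, -1.3, 4.7]
grip_width: 0.0383
grip_force: 14.9
```

Run:
```python
from h import *
for i in range(3):
    s=env.get_state();print(s['contact_force'],s['ft_torque'],s['ee_pos'][2]);env.snapshot("top")
```

```text
[-0.02211065 -1.27513482  4.72651913] [-0.15611144  0.10296721  0.00520168] 0.052409266726094125
[-0.28897994 -2.18584913  5.51361454] [-0.21892023  0.05819677  0.01065417] 0.05237993015870343
[-1.27477699 -1.27443456  5.82147832] [-0.261302    0.08129279  0.01894874] 0.05238049435141732
```

Contact shows as about +5 N in z. Release and retreat.

>>> send_rows(deltas=[0,0,0,0,0.58,0,0,0,0,0.52,0,0,0,0,0.4,0,0,0,0,0.3,0,0,0,0,0.2,0,0,0,0,0.2,0,0,-1,0,0.2,0,0,-3,0,0.2,0,0,-4,0,0.2,0,0,-5,0,0.2,0,0,-5,0,0.2,0,0,-2,0,0.2,0,0,0,0,0.2,0,0,0,0,0.2])

```text
t: 24.1
ee_pos: [0.5529, -0.2623, 0.2508]
orientation: [180.0, -0.1, 173.3]
contact_force: [-0.8, -1.2, 0.2]
grip_width: 0.0751
grip_force: 0.0
```

Run:
```python
from h import *
import cv2
im=env.snapshot("scene")[:,:,::-1]
cv2.imwrite("pics/s7.png",cv2.resize(im[150:345,130:390],(800,600),interpolation=cv2.INTER_CUBIC))
print(env.get_state()['contact_force'])
```

```text
[-0.0775977   0.63161183  0.02736056]
```

View pics/s7.png

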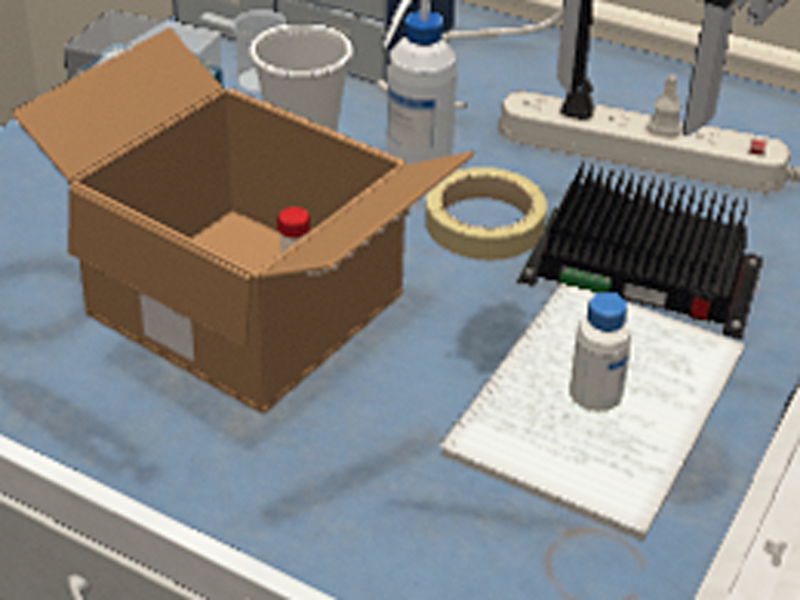

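The bottle stands on the book with its cap at (607,311) and base at (598,398). Both flaps are folded back, the tube is standing in the carton, and the cup, wash bottle and tape roll look undisturbed.

```bash
python3 -c "
from plant import env
print(env.finish_job())"
```

```text
the job is handed in; nothing more can be done
None
```

I handed the job in at about 24 s: both flaps are folded well back, the squat bottle stands upright on the log book, the capped tube is still standing in the carton, and the last picture shows the cup, wash bottle and tape roll undisturbed.

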